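# Open the push-and-turn safety lock of a stockroom store box

## Robot

A 6-joint arm with a two-finger parallel gripper is mounted at the origin on the work surface. World frame = base frame: x ahead of the robot, y to its left, z up, the work surface at z = 0. Lengths are in m, angles in rad, forces in N, time in s.
With the tool pointing down it reaches from about 0.25 to 0.725 m from the base axis. Payload 9.7 kg.
Tool frame: the origin (TCP) lies on the centre line of the jaws, within the pads' length; the fingertips stand arm.tips_ahead ahead of it and the grasp point (between the pads) lies 11 mm behind it (arm.tips_ahead is the distance from the TCP to the fingertips, in m); z points along the fingers, x is the direction in which the jaws open and shut, and the axes are right-handed (so a half turn about z gives the same grasp; the last joint's range is limited). The gripper opens to 85 mm and grips with 20 to 120 N. Pads are 22 mm wide; open, the fingers measure 114 mm over their backs; the gripper's body (76 mm by 85 mm) begins 54 mm behind the grasp point. The pads swing forward as they close: fully open they stand 13 mm farther back than shut.
Start: joints at [1.338, 0.087, 0.176, 1.66, 0, 1.571], TCP at [0.127, 0.535, 0.239] pointing down, gripper open.
Joint ranges: [-3.13, 3.13], [-0.85, 1.81], [-1.15, 1.24], [-2.2, 2.28], [-1.44, 1.52], [-3.14, 3.14]. Speed limits (rad/s): [2.22, 2.22, 2.57, 3.14, 3.14, 3.14].

## Interface

Orientations are given as a unit quaternion [w, x, y, z].
In Python, from plant import arm gives the robot as it stands.
- The arm moves only by the shell command python3 -m crank 'ROWS'. ROWS is JSON, a list of rows, each a list of 5 numbers: the shift along the tool's x, y, z in cm, then the turn about the tool's z in rad, then the finger opening in cm, from 0 to 8.54. In form: [[x, y, z, spin, gripper], ...]. A call has 1 to 20 rows; each row is the pose to reach, as a shift and turn from the pose commanded when the call began, along the tool's axes at that moment; what a row does not reach only later rows make up. A row lasts 1/12 s, in which the tool goes at most 41.7 mm and 7.16 degrees, less where a joint would pass 70% of its speed; a pose out of reach is approached as far as the arm can. A call with a gripper value outside its range is refused whole. The fingers move at their own pace and stop on an object; the grip force is fixed at half the most. Time passes only in rows, so rows that repeat a pose let the fingers close. It gives the time, the measured TCP pose, the force and the opening at its end, in the units of the state.
- arm.state(): the state, without advancing time (a new reading comes with each control period).
- arm.grab_frame(name): name is "scene" or "side" or "wrist"; returns a dict with "img" (384x512x3 uint8, blue, green, red), "z_map" (384x512 float32, m along the optical axis (not along the pixel's ray), 0 where there is no reading), "fx", "fy", "cx", "cy" (pixels), "position" and "attitude" of the camera in the world. Camera axes: x right, y down, z forward; pixel columns grow to the right and rows downward; lengths in m; the calibration is good to about 2 mm. A picture is of the moment at which its call begins.
- arm.job_done(): hands the job in, once; it reports no verdict.
The state is a dict: "t": time; "qpos": joint angles; "dq": joint speeds; "tau": joint torques, N m; "tcp_pos": TCP position; "tool_rot": TCP orientation; "ft_force": force on the tool from outside, world axes, zero at the start; "ft_torque": the same for the moment, N m; "opening": opening from 0.0 (shut) to 1.0 (fully open).
Only numpy, scipy, OpenCV 4.12 (cv2) and the standard library are available. Lean on these libraries where they do the work, as an engineer would, in place of code of your own. Each camera call takes 0.05 s, during which the arm holds its last target.

## Task

Open the grey safety store box: push its black lock knob in against the spring and turn it anticlockwise past its safety stop, on round to the end so that the bolt is withdrawn, then raise the sloping lid well up (45 degrees or more) so that it stays up by itself, and let go. Do not knock over or shove the bottles, jar, carton and tape around it.

Things in the scene. Friction and masses are not known exactly. Their poses are not given: they have to be found in the camera images.
- box: Fixed grey steel store box, 220 mm deep (x), 280 wide (y). Origin: centre of its underside on the table; -x is its front (low side, lid edge about 110 mm high), +x its back (190 high). Its lid slopes up from front to back at 25 degrees, so the lid's outward normal leans 25 degrees from vertical towards the box's -x.
- knob_grip (a point): Centre of the black lock knob's grip bar, 31 mm above the lid's upper face when the knob is out. z: knob axis, pointing outward, square to the lid; x along the bar. Bar 44 mm long (x), 14 wide (y, the faces to pinch), 24 tall (12 to either side of this point); a low nose at its -x end sticks out 11 mm more. Under the bar a disc 52 mm across, upper face 12 mm below this point.
- knob_base (a point): Where the knob axis meets the lid's upper face, midway across, 150 mm from the hinge line; fixed on the lid, axes as lid_hinge. Around it a flat steel collar 68 mm across, 4 mm thick, under the knob's disc; small raised ticks beside it show where the nose points when locked (down the slope) and unlocked.
- lock_press (a joint): How far the knob is pushed in along its axis, m: 0 out, 0.006 bottomed. Spring: about 4 N to start moving, 10 N at the bottom, then rigid. It springs back when released.
- lock_knob (a joint): Knob angle, rad, growing anticlockwise seen from outside (right-handed about knob_grip's z): 0 locked, nose down the slope; 2.2 end stop; starts at 0 to 0.25. Knob out: a hidden safety stop blocks it at 0.5 to 0.6; pushed in over 4.5 mm it passes. From 1.05 on it is past the stop, turns freely in or out, and cannot turn back. The bolt is clear of the lid from 1.95. Friction 0.04 Nm.
- lid (a joint): Opening angle of the lid, rad: 0 shut, 1.3 the end. Stiff hinge: the lid (0.5 kg) stays where it is left; raising it by the knob takes about 8 to 11 N. Rising turns it right-handed about lid_hinge's y axis.
- lid_hinge (a point): Middle of the lid's hinge line, at the upper back edge of the lid, 200 mm above the table. y runs along the hinge line, z is the lid's outward normal, -x points down along the lid towards its free edge; turns with the lid.
- lid_edge (a point): Middle of the lid's free front edge, 212 mm from the hinge line; axes as lid_hinge. The lid is 8 mm thick, 290 wide.
- bottle_a: Loose white plastic bottle with dark cap, 66 mm in diameter, 130 tall, standing near the box; origin under its centre. Leave alone.
- bottle_b: The same kind of bottle, elsewhere near the box. Leave alone.
- bottle_c: The same kind of bottle, standing at the right, nearer the robot. Leave alone.
- jar: Loose amber jar with dark lid, 60 mm in diameter, 75 tall, near the box; origin under its centre. Leave alone.
- carton: Loose cardboard carton 110 x 90 x 80 mm at the left; origin under its centre. Leave alone.
- tape: Loose grey ring of tape, 90 mm across, 25 tall, lying at the left; origin under its centre. Leave alone.

How it is judged:
By the outcome, as a careful person would: the job done as asked, in the order asked, and still so for the second after the job is handed in, with the robot touching nothing.
It also fails if it takes over 48 s, if anything falls off the work surface, if the arm or the gripper's body presses on something with over 40 N, if the wrist force passes 120 N, or if a joint passes its speed limit or range.

## Working session

There is one attempt and no reset: what is moved stays moved. The work goes in short steps, Python scripts to look and compute and a shell command to move; the robot and the scene stay as the last step left them, time stands still between calls to the robot, and variables do not carry over. Pictures are saved under pics/ and viewed, and the job is handed in when it is done.

```bash
ls; mkdir -p pics; python3 - <<'E'
from plant import arm
import cv2,numpy as np
print(arm.state()); print(arm.tips_ahead)
for n in ["scene","side","wrist"]:
    f=arm.grab_frame(n); cv2.imwrite(f"pics/{n}0.png",f["img"]); np.savez(f"pics/{n}0.npz",**f)
    print(n,f["fx"],f["fy"],f["cx"],f["cy"],f["position"],f["attitude"])
E
```

```text
pics
{'t': 0.0, 'qpos': array([1.33802805e+00, 8.74914207e-02, 1.75098807e-01, 1.65980363e+00,
       3.87490241e-05, 1.57081902e+00]), 'dq': array([-2.94377447e-06,  2.05930386e-03, -8.00388455e-04, -3.84397011e-04,
        1.47410620e-03, -4.77761247e-04]), 'tau': array([-3.98313796e-04, -5.20394933e+01,  4.64798677e+01,  1.65694073e-02,
       -4.92892366e-05,  4.68901419e-06]), 'tcp_pos': array([0.12680618, 0.5349463 , 0.23854771]), 'tool_rot': array([ 4.18931914e-04,  7.84440413e-01,  6.20203796e-01, -5.61082884e-04]), 'ft_force': array([ 0.07640099,  0.13187414, -0.13174843]), 'ft_torque': array([-0.0512388, -0.0032814,  0.0167905]), 'opening': 1.00142168119193}
0.008
scene 413.21089357267147 413.21089357267147 260.99734897224084 192.9438040930027 [1.16756794 0.21347128 1.1348518 ] [-0.17933975  0.58130191  0.76046798 -0.22718672]
side 409.3640093833287 409.3640093833287 259.4113157980595 187.45641567379315 [-0.01896988 -0.53741476  1.12675318] [-0.31745018  0.87191437 -0.35251923  0.12132971]
wrist 305.617164013207 305.617164013207 255.5391656713395 188.99140956610285 [0.04586134 0.55530575 0.37433009] [0.12902252 0.77411548 0.61141611 0.10133486]
```

View pics/scene0.png

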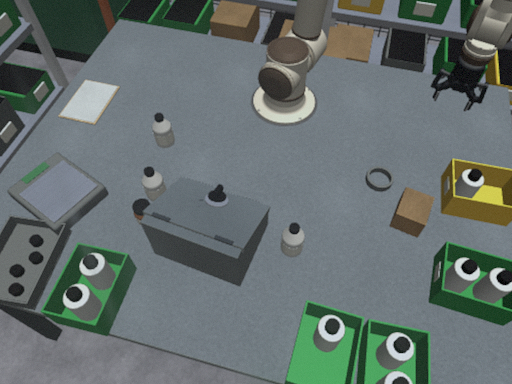

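View pics/side0.png

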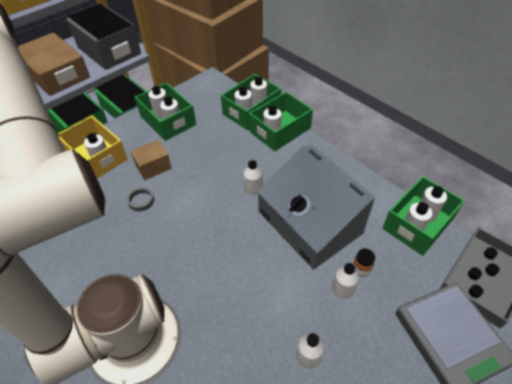

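View pics/wrist0.png

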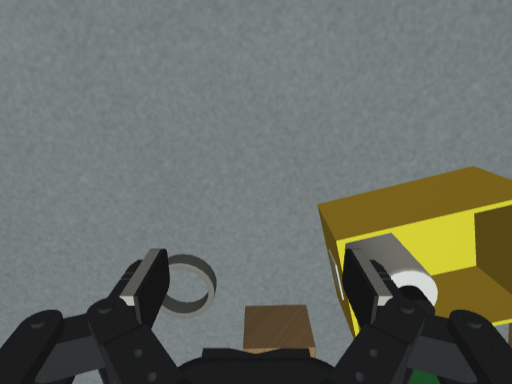

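```bash
cat > h.py <<'E'
import numpy as np, cv2
from scipy.spatial.transform import Rotation as R
def rot(q): return R.from_quat([q[1],q[2],q[3],q[0]]).as_matrix()
def cloud(f):
    z=f["z_map"]; h,w=z.shape; u,v=np.meshgrid(np.arange(w),np.arange(h))
    p=np.stack([(u-f["cx"])/f["fx"]*z,(v-f["cy"])/f["fy"]*z,z],-1)
    return p@rot(f["attitude"]).T+np.asarray(f["position"])
E
python3 - <<'E'
from h import *
W=[]
for n,poly,kb in [("side",[(268,195),(308,153),(366,199),(318,252)],(283,190,316,220)),("scene",[(180,186),(262,212),(240,235),(155,208)],None)]:
    f=dict(np.load(f"pics/{n}0.npz")); P=cloud(f); g=f["img"].max(2)
    m=np.zeros(g.shape,np.uint8); cv2.fillPoly(m,[np.array(poly)],1)
    pts=P[(m>0)&(f["z_map"]>0)]
    med=np.ones(len(pts),bool)
    for _ in range(6):
        c=pts[med].mean(0); n_=np.linalg.svd(pts[med]-c,full_matrices=False)[2][2]; n_*=np.sign(n_[2])
        d=(pts-c)@n_; med=abs(d)<0.004
    ax=np.array([n_[0],n_[1]]); 
    print(n,"normal",n_,"tilt",np.degrees(np.arccos(n_[2])),"front az",np.degrees(np.arctan2(*ax[::-1])),"c",c,med.sum())
    # points off-plane near the lid (knob)
    D=(P-c)@n_; k=(D>0.015)&(D<0.06)&(np.linalg.norm(P-c,axis=2)<0.13)&(f["z_map"]>0)
    lab=cv2.connectedComponentsWithStats(k.astype(np.uint8))
    for s,ce in zip(lab[2][1:],lab[3][1:]):
        if s[4]>15: print("blob",s,ce)
    k2=k&(D>0.035)
    print("top pts",k2.sum(),P[k2].mean(0) if k2.any() else None, D[k].max())
    # full lid extents
    fx=np.array([*(ax/np.linalg.norm(ax)),0]); y=np.cross(n_,-fx+0); y=np.cross([0,0,1],-fx); xl=np.cross(y,n_)
    on=(abs(D)<0.004)&(np.linalg.norm(P-c,axis=2)<0.22)
    mm=cv2.connectedComponents(on.astype(np.uint8))[1]; l=np.bincount(mm[(m>0)&on]).argmax(); q=P[mm==l]
    print("x ext",np.percentile((q-c)@xl,[0.3,99.7]),"y ext",np.percentile((q-c)@y,[0.3,99.7]),"zext",q[:,2].min(),q[:,2].max())
E
python3 -c "
import cv2
a=cv2.imread('pics/side0.png')[140:270,240:390]
cv2.imwrite('pics/crop0.png',cv2.resize(a,None,fx=4.5,fy=4.5,interpolation=cv2.INTER_CUBIC))"
```

```text
side normal [-0.41738101  0.04833284  0.90744533] tilt 24.845331622059284 front az 173.3945536062245 c [ 0.61974574 -0.10166877  0.1554986 ] 4294
blob [289 194  18  19 227] [297.60352423 203.70044053]
top pts 74 [ 0.56234275 -0.0696745   0.17375008] 0.04867695026780284
x ext [-0.1086395   0.10452859] y ext [-0.1184344  0.1696852] zext 0.10615849000946476 0.20411926492628585
scene normal [-0.41928524  0.04802624  0.90658335] tilt 24.962614863587884 front az 173.46564018972902 c [ 0.63407031 -0.06971087  0.16182545] 2490
blob [208 184  18  18 201] [216.72636816 193.30348259]
top pts 56 [ 0.56789756 -0.06700048  0.17702758] 0.0450206002136273
x ext [-0.11889773  0.09769549] y ext [-0.14965437  0.13822694] zext 0.10747096400076495 0.2069835460634507
```

View pics/crop0.png

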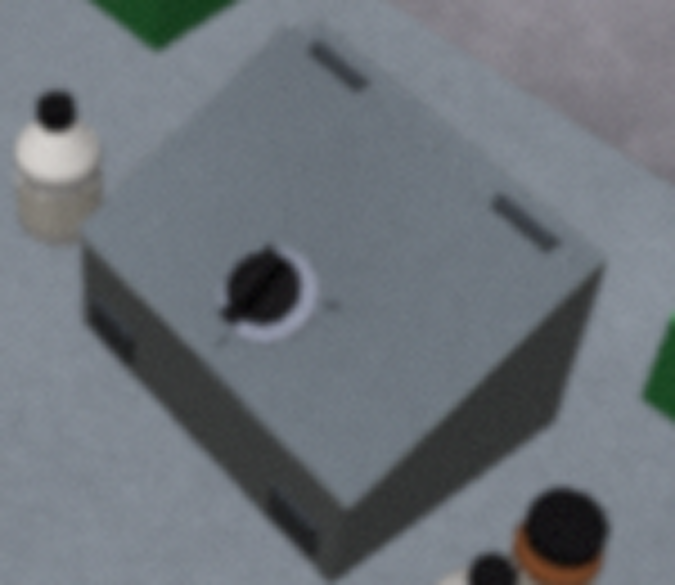

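```bash
python3 - <<'E'
from h import *
yaw=np.radians(-6.57); a=np.radians(25)
X=np.array([np.cos(yaw),np.sin(yaw),0]);Y=np.array([-np.sin(yaw),np.cos(yaw),0])
N=np.array([0,0,1])*np.cos(a)-X*np.sin(a); XL=np.cross(Y,N)
res={}
for n,c,xe,ye in [("side",[ 0.61974574,-0.10166877,0.1554986],(-.10864,.10453),(-.11843,.16969)),("scene",[0.63407031,-0.06971087,0.16182545],(-.1189,.0977),(-.14965,.13823))]:
    c=np.array(c); mid=c+Y*np.mean(ye); edge=mid+XL*xe[0]; hin=mid+XL*xe[1]
    xc=np.mean(xe); hin2=mid+XL*(xc+.106)
    kb=hin2-.150*XL
    print(n,"hinge",hin2,"base",kb,"grip",kb+.031*N)
    f=dict(np.load(f"pics/{n}0.npz")); P=cloud(f); D=(P-kb)@N; r=P-kb
    u=r@-XL; v=r@-Y   # d downslope, e = N x d
    e=np.cross(N,-XL); v=r@e
    k=(D>.012)&(D<.055)&(np.hypot(u,v)<.05)&(f["z_map"]>0)
    t=k&(D>.030)
    print("knob mean uv",u[k].mean(),v[k].mean(),"D pct",np.percentile(D[k],[5,50,95]),"top uv",u[t].mean(),v[t].mean(), t.sum())
    w=np.stack([u[t],v[t]],1); w-=w.mean(0); V=np.linalg.svd(w,full_matrices=False); print("bar dir deg",np.degrees(np.arctan2(V[2][0][1],V[2][0][0])),V[1])
    far=k&(np.hypot(u,v)>.026); print("nose",u[far].mean(),v[far].mean(),D[far].mean(),far.sum())
    img=np.full((400,400,3),60,np.uint8)
    # colour dark mask
    for uu,vv,dd,col in zip(u[k],v[k],D[k],f["img"][k]): cv2.circle(img,(int(200+vv*4000),int(200+uu*4000)),4,(0,int(min(255,dd*5000)),255-int(min(255,dd*5000))),-1)
    res[n]=img
cv2.imwrite("pics/knobmap.png",np.hstack([res["side"],res["scene"]]))
E
```

```text
side hinge [ 0.71626574 -0.08698587  0.19942766] base [ 0.58121236 -0.07143132  0.13603492] grip [ 0.56819723 -0.06993232  0.16413046]
knob mean uv 0.003436835916074137 0.004440747587985591 D pct [0.0154154  0.0236577  0.04429502] top uv 0.0028083975920876196 0.0012481879380628518 93
bar dir deg 2.509989218127519 [0.13448857 0.04353841]
nose 0.02641807589677958 -0.0007526937471949158 0.024734733425562063 24
scene hinge [ 0.71931094 -0.08527607  0.20214323] base [ 0.58425756 -0.06972151  0.13875049] grip [ 0.57124243 -0.06822252  0.16684603]
knob mean uv -0.0036335936623556457 -0.002728964967447399 D pct [0.01396531 0.02016321 0.04350371] top uv -0.0023024781805357636 -0.001337965994113667 71
bar dir deg -178.6721030402838 [0.11808826 0.03568076]
nose 0.0177363328557925 -0.002530764978544791 0.02029791670143441 8
```

View pics/knobmap.png

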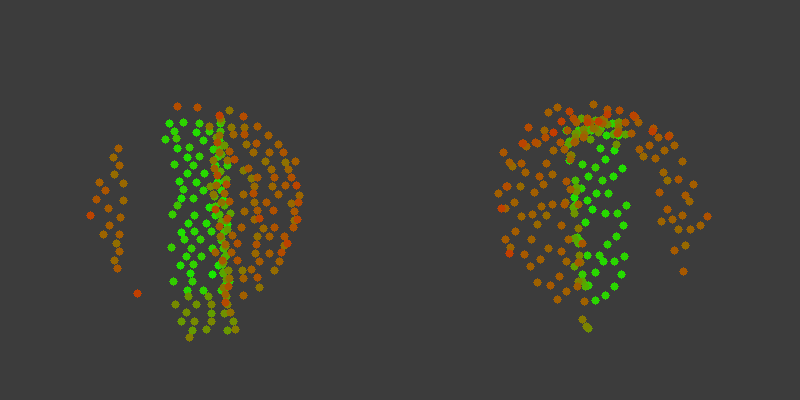

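```bash
python3 -m crank '[[-2,3,-2,0,6],[-6,7,-3,0,4],[-9,10.5,-3,0,4],[-12,14,-3,0,4],[-14.5,17,-3,0,4],[-17,20,-3,0,4],[-20,23.5,-3,0,4],[-22.5,26.5,-3,0,4],[-25,29.5,-3,0,4],[-28,33,-3,0,4],[-30.5,36,-3,-0.05,4],[-33,39,-3,-0.1,4],[-36,42,-3,-0.14,4],[-38.5,45,-3,-0.14,4],[-41,48,-3,-0.14,4],[-43.5,51,-3,-0.14,4],[-46,54,-3,-0.14,4],[-48.6,57,-3,-0.14,4],[-48.6,57,-3,-0.14,4],[-48.6,57,-3,-0.14,4]]'
cat > st.py <<'E'
from h import *
from plant import arm
import sys
G=np.array([.5697,-.0691,.1655])
s=arm.state(); T=rot(s["tool_rot"])
print("t",s["t"],"q",np.round(s["qpos"],3),"tcp",np.round(s["tcp_pos"],4),"F",np.round(s["ft_force"],1),"op",round(s["opening"]*85.4,1))
print("toolx az",np.degrees(np.arctan2(T[1,0],T[0,0])),"z",np.round(T[:,2],3),"axes x",np.round(T[:2,0],3),"y",np.round(T[:2,1],3))
print("grip in tool cm",np.round((G-s["tcp_pos"])@T*100,2))
if len(sys.argv)>1:
    for n in sys.argv[2:]:
        f=arm.grab_frame(n); cv2.imwrite(f"pics/{n}{sys.argv[1]}.png",f["img"]); np.savez(f"pics/{n}{sys.argv[1]}.npz",**f)
E
python3 st.py 1 side wrist
```

```text
t: 1.82
tcp_pos: [0.5701, -0.0713, 0.2676]
tool_rot: [-0.001, 0.74, 0.672, -0.001]
ft_force: [0.8, 0.5, -0.1]
opening: 0.471
t 1.8167 q [-0.124  0.163  0.316  1.726 -0.    -0.028] tcp [ 0.5701 -0.0713  0.2676] F [ 0.8  0.5 -0.1] op 40.2
toolx az 84.50016133025463 z [-0.003  0.    -1.   ] axes x [0.096 0.995] y [ 0.995 -0.096]
grip in tool cm [ 0.22 -0.04 10.21]
```

View pics/wrist1.png

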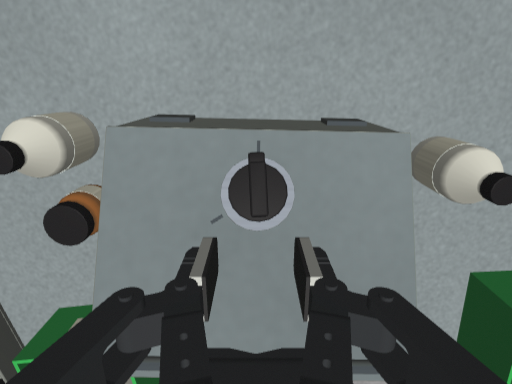

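View pics/side1.png

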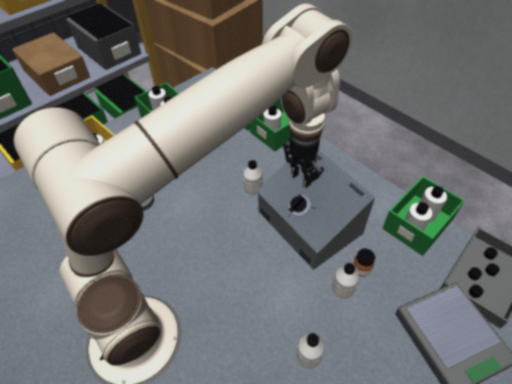

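```bash
python3 - <<'E'
from h import *
yaw=np.radians(-6.57); a=np.radians(25)
X=np.array([np.cos(yaw),np.sin(yaw),0]);Y=np.array([-np.sin(yaw),np.cos(yaw),0])
N=np.array([0,0,1])*np.cos(a)-X*np.sin(a); XL=np.cross(Y,N)
kb=np.array([.5827,-.0706,.1374])
f=dict(np.load("pics/wrist1.npz")); P=cloud(f); r=P-kb; u=r@-XL; v=r@np.cross(N,-XL); D=r@N
ok=f["z_map"]>0; rr=np.hypot(u,v)
lid=ok&(rr>.045)&(rr<.06)&(abs(D)<.015); print("lid D",np.median(D[lid]), "slope", np.polyfit(u[lid],D[lid],1))
t=ok&(D>.034)&(D<.055)&(rr<.035)
print("top",t.sum(),u[t].mean(),v[t].mean(),np.median(D[t]),np.percentile(u[t],[2,98]),np.percentile(v[t],[2,98]))
w=np.stack([u[t],v[t]],1);w-=w.mean(0);V=np.linalg.svd(w,full_matrices=False)[2][0];print(np.degrees(np.arctan2(V[1],V[0])))
dk=ok&(D>.014)&(D<.026)&(rr<.05)
print("disc",np.percentile(u[dk],[2,98]),np.percentile(v[dk],[1,99]))
E
```

```text
lid D 0.0011683910549249244 slope [-0.00156105  0.0011815 ]
top 974 0.001265020447325353 -0.0016652498736125594 0.04400646618716389 [-0.01955553  0.02234438] [-0.00847408  0.00533694]
-176.3965054686378
disc [-0.02179717  0.02259448] [-0.02577814  0.02277027]
```

```bash
python3 -m crank '[[0.38,-0.1,2,-0.04,3.5],[0.38,-0.1,5,-0.04,3.5],[0.38,-0.1,7.5,-0.04,3.5],[0.38,-0.1,9,-0.04,3.5],[0.38,-0.1,9.6,-0.04,3.5],[0.38,-0.1,9.6,-0.04,3.5],[0.38,-0.1,9.6,-0.04,3.5]]'; python3 st.py 2 side wrist
python3 -c "
import cv2,numpy as np
a=cv2.imread('pics/side2.png')[130:270,230:380];b=cv2.imread('pics/wrist2.png')[100:384,100:400]
cv2.imwrite('pics/c2.png',np.hstack([cv2.resize(a,(400,373)),cv2.resize(b,(394,373))]))"
```

```text
t: 2.5
tcp_pos: [0.5686, -0.0645, 0.1746]
tool_rot: [0.0, 0.725, 0.689, 0.0]
ft_force: [1.0, -1.3, -0.0]
opening: 0.411
t 2.5 q [-0.113  0.124  0.091  1.537  0.    -0.061] tcp [ 0.5686 -0.0645  0.1746] F [ 1.  -1.3 -0. ] op 35.1
toolx az 87.04036004102944 z [ 0.001 -0.    -1.   ] axes x [0.052 0.999] y [ 0.999 -0.052]
grip in tool cm [-0.45  0.13  0.91]
```

View pics/c2.png

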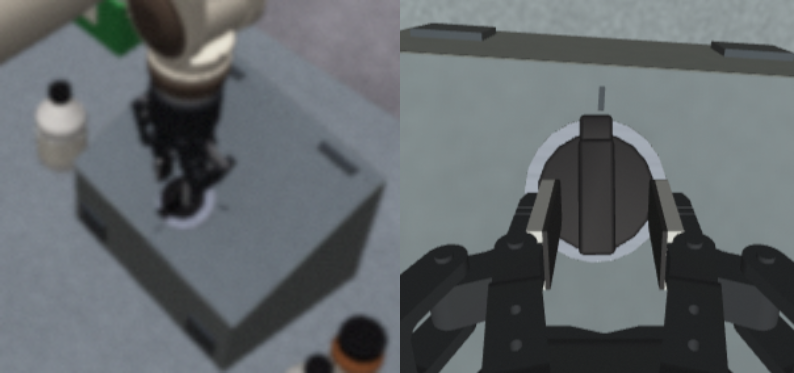

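```bash
python3 -m crank '[[-0.15,0,0.5,0,3.5],[-0.15,0,0.5,0,1],[-0.15,0,0.5,0,0.8],[-0.15,0,0.5,0,0.8],[-0.15,0,0.5,0,0.8],[-0.15,0,0.5,0,0.8]]'; python3 st.py 3 wrist
```

```text
t: 3.1
tcp_pos: [0.5686, -0.0678, 0.1686]
tool_rot: [0.001, 0.726, 0.688, -0.001]
ft_force: [-1.9, -5.5, 0.8]
opening: 0.146
t 3.1 q [-0.118  0.126  0.081  1.526 -0.002 -0.064] tcp [ 0.5686 -0.0678  0.1686] F [-1.9 -5.5  0.8] op 12.5
toolx az 86.92443068944534 z [ 0.    -0.002 -1.   ] axes x [0.054 0.999] y [ 0.999 -0.054]
grip in tool cm [-0.13  0.11  0.31]
```

View pics/wrist3.png

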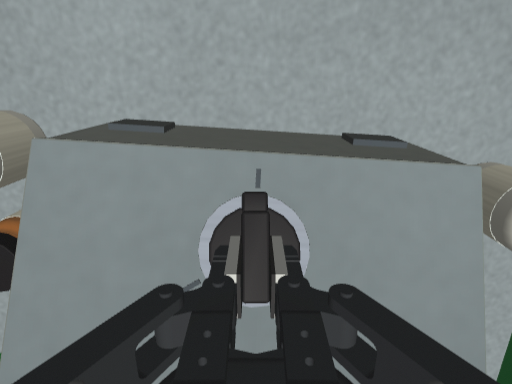

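```bash
python3 -m crank '[[0,0.13,0.27,0,0.8],[0,0.25,0.54,0,0.8],[0,0.3,0.64,0,0.8],[0,0.3,0.64,0,0.8],[0,0.3,0.64,0,0.8]]'; python3 st.py
```

```text
t: 3.57
tcp_pos: [0.5713, -0.068, 0.1631]
tool_rot: [0.001, 0.726, 0.688, -0.001]
ft_force: [-5.9, -6.4, 7.9]
opening: 0.149
t 3.5667 q [-0.118  0.132  0.077  1.516 -0.002 -0.064] tcp [ 0.5713 -0.068   0.1631] F [-5.9 -6.4  7.9] op 12.7
toolx az 86.9191316757286 z [ 0.    -0.002 -1.   ] axes x [0.054 0.999] y [ 0.999 -0.054]
grip in tool cm [-0.11 -0.15 -0.24]
```

```bash
python3 -m crank '[[0,0.06,0.14,0,0.8],[0,0.06,0.14,0,0.8],[0,0.06,0.14,0,0.8]]'; python3 st.py
```

```text
t: 3.82
tcp_pos: [0.5714, -0.068, 0.1629]
tool_rot: [0.001, 0.726, 0.688, -0.001]
ft_force: [-11.5, -5.2, 16.7]
opening: 0.146
t 3.8167 q [-0.118  0.132  0.077  1.516 -0.002 -0.064] tcp [ 0.5714 -0.068   0.1629] F [-11.5  -5.2  16.7] op 12.4
toolx az 86.91876848500831 z [ 0.    -0.002 -1.   ] axes x [0.054 0.999] y [ 0.999 -0.054]
grip in tool cm [-0.12 -0.17 -0.26]
```

```bash
python3 -m crank '[[0,0,0,-0.1,0.8],[0,0,0,-0.2,0.8],[0,0,0,-0.3,0.8],[0,0,0,-0.35,0.8],[0,0,0,-0.35,0.8]]'; python3 st.py
```

```text
t: 4.23
tcp_pos: [0.5715, -0.0695, 0.163]
tool_rot: [0.002, 0.594, 0.804, -0.002]
ft_force: [-11.3, -8.9, 16.7]
opening: 0.15
t 4.2333 q [-0.118  0.132  0.077  1.515 -0.006 -0.416] tcp [ 0.5715 -0.0695  0.163 ] F [-11.3  -8.9  16.7] op 12.8
toolx az 107.06873090411133 z [ 0.001 -0.006 -1.   ] axes x [-0.294  0.956] y [0.956 0.294]
grip in tool cm [ 0.09 -0.16 -0.25]
```

```bash
python3 -m crank '[[0,0,0,-0.1,0.8],[0,0,0,-0.2,0.8],[0,0,0,-0.25,0.8],[0,0,0,-0.25,0.8]]'; python3 st.py 4 wrist
```

```text
t: 4.57
tcp_pos: [0.5727, -0.0688, 0.1627]
tool_rot: [0.002, 0.489, 0.872, -0.001]
ft_force: [-4.6, -5.8, 12.0]
opening: 0.149
t 4.5667 q [-0.118  0.132  0.077  1.513 -0.004 -0.666] tcp [ 0.5727 -0.0688  0.1627] F [-4.6 -5.8 12. ] op 12.7
toolx az 121.43259295996906 z [ 0.003 -0.004 -1.   ] axes x [-0.521  0.853] y [0.853 0.521]
grip in tool cm [ 0.13 -0.28 -0.28]
```

View pics/wrist4.png

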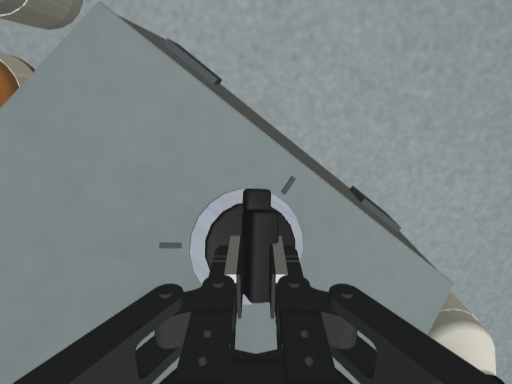

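```bash
python3 -m crank '[[-0.02,0.04,0.1,0,0.8],[-0.02,0.04,0.1,-0.1,0.8],[-0.02,0.04,0.1,-0.2,0.8],[-0.02,0.04,0.1,-0.3,0.8],[-0.02,0.04,0.1,-0.3,0.8]]'; python3 st.py
```

```text
t: 5.03
tcp_pos: [0.5727, -0.0688, 0.1631]
tool_rot: [0.002, 0.352, 0.936, -0.002]
ft_force: [-10.2, -3.9, 20.4]
opening: 0.152
t 5.0333 q [-0.118  0.132  0.078  1.513 -0.004 -0.969] tcp [ 0.5727 -0.0688  0.1631] F [-10.2  -3.9  20.4] op 13.0
toolx az 138.7673075847479 z [ 0.003 -0.005 -1.   ] axes x [-0.752  0.659] y [0.659 0.752]
grip in tool cm [ 0.21 -0.22 -0.24]
```

Forces steady; az ≈ 55°. Continue past 1.05.

```bash
python3 -m crank '[[0,0,0,-0.1,0.8],[0,0,0,-0.2,0.8],[0,0,0,-0.3,0.8],[0,0,0,-0.35,0.8],[0,0,0,-0.35,0.8]]'; python3 st.py 5 wrist
```

```text
t: 5.45
tcp_pos: [0.5712, -0.0708, 0.1647]
tool_rot: [0.002, 0.186, 0.983, -0.004]
ft_force: [-24.2, -15.6, 33.4]
opening: 0.15
t 5.45 q [-0.119  0.13   0.079  1.517 -0.009 -1.316] tcp [ 0.5712 -0.0708  0.1647] F [-24.2 -15.6  33.4] op 12.8
toolx az 158.5926467815803 z [ 0.002 -0.009 -1.   ] axes x [-0.931  0.365] y [0.365 0.931]
grip in tool cm [ 0.2   0.1  -0.08]
```

View pics/wrist5.png

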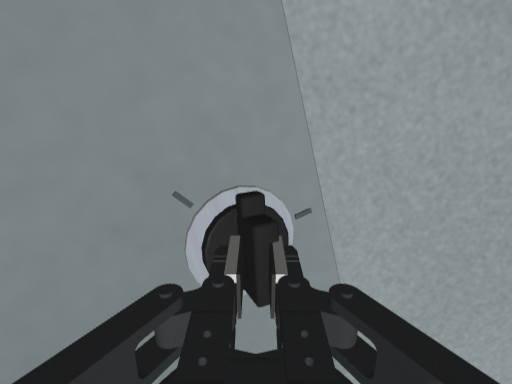

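```bash
python3 -m crank '[[0.1,-0.03,-0.25,0,0.8],[0.2,-0.06,-0.5,0,0.8],[0.2,-0.06,-0.5,-0.1,0.8],[0.2,-0.06,-0.5,-0.2,0.8],[0.2,-0.06,-0.5,-0.3,0.8],[0.2,-0.06,-0.5,-0.3,0.8]]'; python3 st.py 6 wrist
```

```text
t: 6.0
tcp_pos: [0.5694, -0.0717, 0.1686]
tool_rot: [0.001, 0.036, 0.999, -0.005]
ft_force: [-17.6, -23.9, 25.8]
opening: 0.143
t 6.0 q [-0.12   0.126  0.082  1.524 -0.01  -1.62 ] tcp [ 0.5694 -0.0717  0.1686] F [-17.6 -23.9  25.8] op 12.2
toolx az 175.9021618088964 z [ 0.001 -0.01  -1.   ] axes x [-0.997  0.071] y [0.071 0.997]
grip in tool cm [-0.01  0.27  0.31]
```

View pics/wrist6.png

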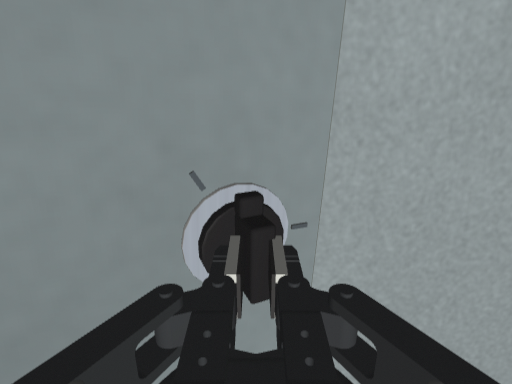

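```bash
python3 -m crank '[[0.15,-0.25,-0.25,0,0.8],[0.15,-0.25,-0.25,-0.1,0.8],[0.15,-0.25,-0.25,-0.2,0.8],[0.15,-0.25,-0.25,-0.3,0.8],[0.15,-0.25,-0.25,-0.3,0.8]]'; python3 st.py 7 wrist
```

```text
t: 6.47
tcp_pos: [0.5693, -0.0693, 0.1701]
tool_rot: [0.002, -0.116, 0.993, -0.0]
ft_force: [-7.1, 0.3, 16.2]
opening: 0.15
t 6.4667 q [-1.210e-01  1.240e-01  8.300e-02  1.526e+00  1.000e-03 -1.924e+00] tcp [ 0.5693 -0.0693  0.1701] F [-7.1  0.3 16.2] op 12.8
toolx az -166.6970574520325 z [ 0.004  0.    -1.   ] axes x [-0.973 -0.23 ] y [-0.23   0.973]
grip in tool cm [-0.04  0.01  0.46]
```

View pics/wrist7.png

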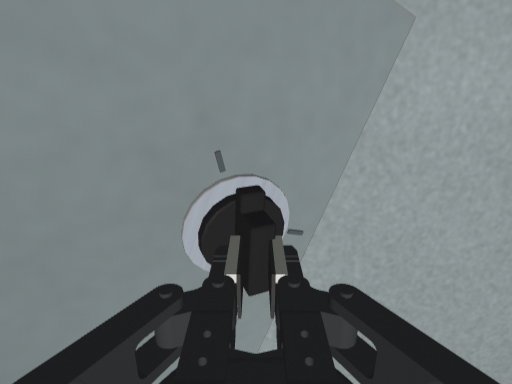

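```bash
python3 -m crank '[[0,0,0,-0.1,0.8],[0,0,0,-0.2,0.8],[0,0,0,-0.27,0.8],[0,0,0,-0.27,0.8]]'; python3 st.py 8 wrist; python3 -c "
from plant import arm;print(arm.state()['ft_torque'])"
```

```text
t: 6.85
tcp_pos: [0.5687, -0.0683, 0.1702]
tool_rot: [0.001, -0.248, 0.969, 0.001]
ft_force: [-11.8, 5.8, 20.2]
opening: 0.148
t 6.85 q [-1.210e-01  1.240e-01  8.300e-02  1.527e+00  2.000e-03 -2.193e+00] tcp [ 0.5687 -0.0683  0.1702] F [-11.8   5.8  20.2] op 12.7
toolx az -151.2735795965222 z [ 0.003  0.002 -1.   ] axes x [-0.877 -0.481] y [-0.481  0.877]
grip in tool cm [-0.05 -0.12  0.47]
[ 0.95898491  1.59636422 -0.03902144]
```

View pics/wrist8.png

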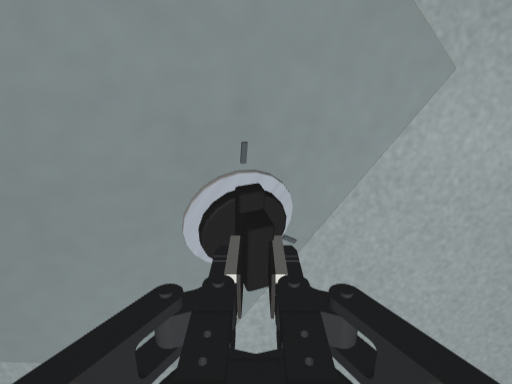

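```bash
python3 -m crank '[[0,0,0,-0.08,0.8],[0,0,0,-0.12,0.8],[0,0,0,-0.12,0.8]]'; python3 st.py; python3 -c "
from plant import arm;print(arm.state()['ft_torque'])"
```

```text
t: 7.15
tcp_pos: [0.5685, -0.069, 0.1702]
tool_rot: [0.001, -0.304, 0.953, -0.0]
ft_force: [-12.1, 2.6, 20.4]
opening: 0.148
t 7.15 q [-1.210e-01  1.240e-01  8.300e-02  1.527e+00  1.000e-03 -2.309e+00] tcp [ 0.5685 -0.069   0.1702] F [-12.1   2.6  20.4] op 12.6
toolx az -144.6187444785464 z [ 0.002  0.    -1.   ] axes x [-0.815 -0.579] y [-0.579  0.815]
grip in tool cm [-0.09 -0.08  0.47]
[ 0.30731228  1.86855911 -1.19746803]
```

```bash
python3 -m crank '[[0,0,0,0.1,2.5],[0,0,0,0.1,4],[0,0,-1,0.1,5],[0,0,-4,0.1,5],[0,0,-7,0.1,5],[0,0,-9,0.1,5],[0,0,-9,0.1,5]]'; python3 st.py 9 wrist side; python3 -c "
import cv2,numpy as np
a=cv2.imread('pics/side9.png')[140:270,230:390];b=cv2.imread('pics/wrist9.png')
cv2.imwrite('pics/c9.png',np.hstack([cv2.resize(a,(394,320)),cv2.resize(b,(400,300)).copy() if 0 else cv2.resize(b,(400,320))]))"
```

```text
t: 7.73
tcp_pos: [0.5702, -0.0693, 0.2622]
tool_rot: [0.003, -0.257, 0.966, -0.001]
ft_force: [0.3, -0.5, 1.4]
opening: 0.584
t 7.7333 q [-0.121  0.15   0.29   1.704  0.    -2.211] tcp [ 0.5702 -0.0693  0.2622] F [ 0.3 -0.5  1.4] op 49.9
toolx az -150.2443516981758 z [ 0.007 -0.    -1.   ] axes x [-0.868 -0.496] y [-0.496  0.868]
grip in tool cm [0.09 0.08 9.67]
```

View pics/c9.png

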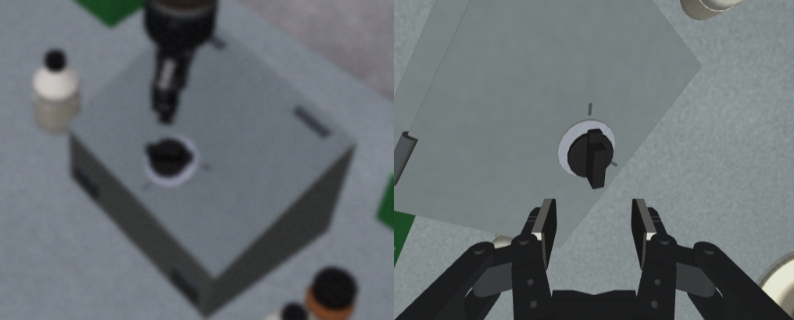

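```bash
cat > kn.py <<'E'
from h import *
import sys
yaw=np.radians(-6.57); a=np.radians(25)
X=np.array([np.cos(yaw),np.sin(yaw),0]);Y=np.array([-np.sin(yaw),np.cos(yaw),0])
N=np.array([0,0,1])*np.cos(a)-X*np.sin(a); XL=np.cross(Y,N)
kb=np.array([.5827,-.0706,.1374])
f=dict(np.load(sys.argv[1])); P=cloud(f); r=P-kb; u=r@-XL; v=r@np.cross(N,-XL); D=r@N
ok=f["z_map"]>0; rr=np.hypot(u,v)
lid=ok&(rr>.045)&(rr<.06)&(abs(D)<.015); print("lid D",np.median(D[lid]))
t=ok&(D>.036)&(D<.050)&(rr<.035)
print("top",t.sum(),u[t].mean(),v[t].mean(),np.median(D[t]))
w=np.stack([u[t],v[t]],1);w-=w.mean(0);U=np.linalg.svd(w,full_matrices=False);V=U[2][0];print(np.degrees(np.arctan2(V[1],V[0])),U[1])
dk=ok&(D>.010)&(D<.024)&(rr<.05); print("disc",np.percentile(u[dk],[2,98]),np.percentile(v[dk],[1,99]),np.percentile(D[dk],[2,50,98]))
n=ok&(D>.022)&(D<.034)&(rr>.024)&(rr<.04); print("nose",n.sum(),u[n].mean(),v[n].mean(),np.percentile(D[n],[2,98]))
E
python3 kn.py pics/wrist9.npz
```

```text
lid D 0.0006553916225821659
top 944 -0.002111936798526235 0.00036093559338854837 0.043320630147760705
-54.90953310743118 [0.40396151 0.12964393]
disc [-0.02434554  0.02326585] [-0.02553695  0.02433533] [0.01424349 0.01952189 0.02318396]
nose 237 -0.017599729082097053 0.022305501287362778 [0.02246157 0.03055096]
```

```bash
python3 -m crank '[[0,0,0,0.12,6],[0,0,0,0.24,7],[0,0,0,0.36,7],[0,0,0,0.48,7],[0,0,0,0.6,7],[0,0,0,0.72,7],[0,0,0,0.84,7],[0,0,0,0.96,7],[0,0,0,1.08,7],[0,0,0,1.2,7],[0,0,0,1.32,7],[0,0,0,1.44,7],[0,0,0,1.56,7],[0,0,0,1.68,7],[0,0,0,1.8,7],[0,0,0,1.92,7],[0,0,0,2.04,7],[0,0,0,2.16,7],[0,0,0,2.205,7],[0,0,0,2.205,7]]'; python3 st.py 10 wrist; python3 kn.py pics/wrist10.npz
```

```text
t: 9.5
tcp_pos: [0.5687, -0.0691, 0.2556]
tool_rot: [-0.001, 0.748, 0.664, -0.001]
ft_force: [-0.4, 0.3, -0.2]
opening: 0.821
t 9.5 q [-0.121  0.152  0.28   1.7    0.    -0.003] tcp [ 0.5687 -0.0691  0.2556] F [-0.4  0.3 -0.2] op 70.1
toolx az 83.21347697744974 z [-0.002  0.    -1.   ] axes x [0.118 0.993] y [ 0.993 -0.118]
grip in tool cm [0.01 0.12 9.01]
lid D 0.0011750037488569974
top 1090 0.0014340217054672332 -0.0017464635806563396 0.04401077636163289
125.90671984728617 [0.41248978 0.13374121]
disc [-0.02224273  0.02508489] [-0.02593655  0.0227944 ] [0.01851885 0.02007353 0.02151182]
nose 152 -0.015674114357923267 0.02193253506545762 [0.0278681 0.0314277]
```

```bash
python3 -m crank '[[0.1,0.1,3,0,7],[0.1,0.1,6,0,7],[0.1,0.1,8,0,7],[0.1,0.1,9.3,0,7],[0.1,0.1,9.8,0,7],[0.1,0.1,9.8,0,7]]'; python3 st.py 11 wrist side;python3 -c "
import cv2,numpy as np
a=cv2.imread('pics/side11.png')[130:270,230:380];b=cv2.imread('pics/wrist11.png')[100:384,100:400]
cv2.imwrite('pics/c11.png',np.hstack([cv2.resize(a,(400,373)),cv2.resize(b,(394,373))]))"
```

```text
t: 10.05
tcp_pos: [0.5693, -0.0682, 0.1573]
tool_rot: [-0.001, 0.747, 0.665, -0.001]
ft_force: [0.1, -0.8, 0.5]
opening: 0.814
t 10.05 q [-0.119  0.13   0.065  1.508  0.    -0.003] tcp [ 0.5693 -0.0682  0.1573] F [ 0.1 -0.8  0.5] op 69.5
toolx az 83.36138844964361 z [-0.003  0.    -1.   ] axes x [0.116 0.993] y [ 0.993 -0.116]
grip in tool cm [-0.08  0.05 -0.82]
```

View pics/c11.png

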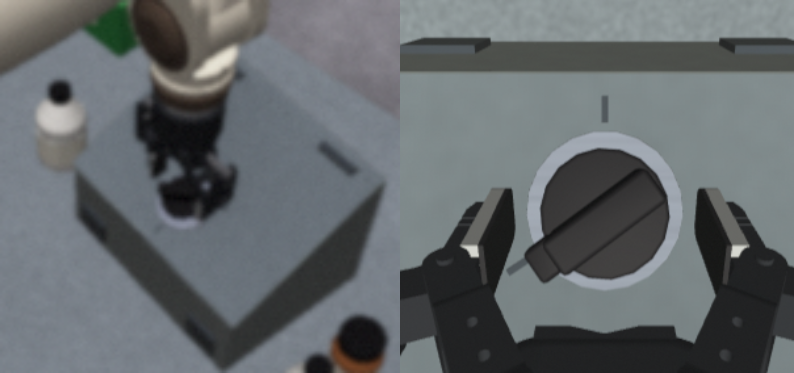

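```bash
cat > pads.py <<'E'
from h import *
import sys
from plant import arm
n=sys.argv[1]
f=dict(np.load(f"pics/wrist{n}.npz")); P=cloud(f); ok=f["z_map"]>0
s=arm.state(); T=rot(s["tool_rot"]); r=(P-s["tcp_pos"])@T
# pad points: tool coords |x| within opening/2..+16, |y|<15, z in -40..20
for sg in (-1,1):
    m=ok&(sg*r[...,0]>s["opening"]*.0427-.004)&(sg*r[...,0]<s["opening"]*.0427+.018)&(abs(r[...,1])<.016)&(r[...,2]>-.03)&(r[...,2]<.025)
    q=r[m]; print(sg,m.sum(),"x",np.percentile(q[:,0],[1,50,99]),"y",np.percentile(q[:,1],[1,99]),"z",np.percentile(q[:,2],[1,50,90,97,99.5]), np.histogram(q[:,2]*1000,bins=range(-30,26,4)))
E
python3 pads.py 11
```

```text
-1 2047 x [-0.05114372 -0.03472845 -0.03160893] y [-0.01288693  0.01507352] z [-0.029689   -0.01514766  0.0214355   0.02427604  0.02488657] (array([316, 279, 250, 233, 224, 191, 141,  64,   0,   0,   0,  19, 146]), array([-30, -26, -22, -18, -14, -10,  -6,  -2,   2,   6,  10,  14,  18,
        22]))
1 2123 x [0.03144769 0.0362383  0.04935661] y [-0.01290382  0.01551445] z [-0.02974173 -0.01412668  0.02145605  0.02398775  0.02481707] (array([302, 269, 266, 233, 221, 188, 136,  65,   0,   0,   0,  73, 194]), array([-30, -26, -22, -18, -14, -10,  -6,  -2,   2,   6,  10,  14,  18,
        22]))
```

```bash
python3 -m crank '[[0,0.07,0.45,0,7],[0,0.07,0.85,0,6.2],[0,0.07,0.85,0,5],[0,0.07,0.85,0,4.6],[0,0.07,0.85,0,4.6],[0,0.07,0.85,0,4.6]]'; python3 st.py 12 wrist; python3 pads.py 12
```

```text
t: 10.65
tcp_pos: [0.5711, -0.0686, 0.1513]
tool_rot: [0.001, 0.748, 0.664, 0.0]
ft_force: [1.0, -1.6, 5.1]
opening: 0.582
t 10.65 q [-0.119  0.13   0.053  1.492 -0.    -0.002] tcp [ 0.5711 -0.0686  0.1513] F [ 1.  -1.6  5.1] op 49.7
toolx az 83.24835730993001 z [ 0.001 -0.    -1.   ] axes x [0.118 0.993] y [ 0.993 -0.118]
grip in tool cm [-0.07 -0.13 -1.42]
-1 2934 x [-0.04246966 -0.026917   -0.02104182] y [-0.01490368  0.01445312] z [-0.02931305 -0.0047399   0.02283684  0.02434133  0.02487537] (array([221, 234, 305, 279, 191, 170, 237, 147,  20,   0,   9, 258, 451]), array([-30, -26, -22, -18, -14, -10,  -6,  -2,   2,   6,  10,  14,  18,
        22]))
1 2843 x [0.02112927 0.02835346 0.04254974] y [-0.01528662  0.01213967] z [-0.02947344 -0.00477946  0.02278867  0.02436247  0.02485426] (array([227, 235, 232, 194, 185, 239, 316,  93,  51,   0,  10, 246, 441]), array([-30, -26, -22, -18, -14, -10,  -6,  -2,   2,   6,  10,  14,  18,
        22]))
```

View pics/wrist12.png

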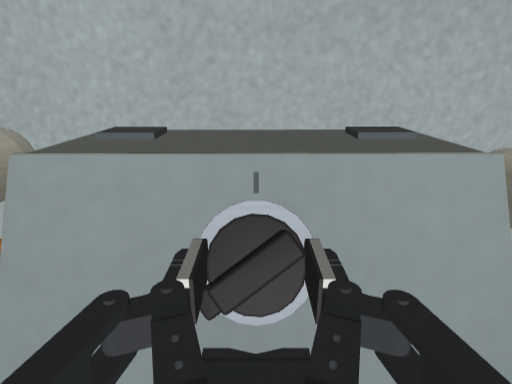

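```bash
python3 -c "
import numpy as np
def C(b):
    a=np.radians(b-25); return np.array([-15*np.cos(a)+1.45*np.sin(a),15*np.sin(a)+1.45*np.cos(a)])
for b in range(0,66,3): d=C(b)-C(0); print(b,np.round(d,2))"
```

```text
0 [0. 0.]
3 [-0.24  0.75]
6 [-0.45  1.51]
9 [-0.61  2.28]
12 [-0.73  3.06]
15 [-0.82  3.85]
18 [-0.86  4.64]
21 [-0.86  5.43]
24 [-0.82  6.21]
27 [-0.73  7.  ]
30 [-0.61  7.78]
33 [-0.44  8.55]
36 [-0.24  9.31]
39 [ 0.   10.06]
42 [ 0.29 10.8 ]
45 [ 0.61 11.52]
48 [ 0.97 12.22]
51 [ 1.36 12.9 ]
54 [ 1.79 13.57]
57 [ 2.26 14.2 ]
60 [ 2.75 14.82]
63 [ 3.28 15.4 ]
```

```bash
python3 -m crank '[[0,-0.12,-0.38,0,4.6],[0,-0.24,-0.75,0,4.6],[0,-0.35,-1.13,0,4.6],[0,-0.45,-1.51,0,4.6],[0,-0.53,-1.9,0,4.6],[0,-0.61,-2.28,0,4.6],[0,-0.61,-2.28,0,4.6]]'; python3 st.py 13 side wrist;python3 -c "
import cv2,numpy as np
a=cv2.imread('pics/side13.png')[130:270,230:380];b=cv2.imread('pics/wrist13.png')
cv2.imwrite('pics/c13.png',np.hstack([cv2.resize(a,(400,373)),cv2.resize(b,(394,373))]))"
```

```text
t: 11.28
tcp_pos: [0.5649, -0.0676, 0.1727]
tool_rot: [-0.0, 0.748, 0.664, -0.0]
ft_force: [4.0, -1.5, -2.8]
opening: 0.578
t 11.2833 q [-1.190e-01  1.180e-01  8.100e-02  1.534e+00  0.000e+00 -1.000e-03] tcp [ 0.5649 -0.0676  0.1727] F [ 4.  -1.5 -2.8] op 49.3
toolx az 83.24550707333752 z [-0.001  0.    -1.   ] axes x [0.118 0.993] y [ 0.993 -0.118]
grip in tool cm [-0.09  0.5   0.72]
```

View pics/c13.png

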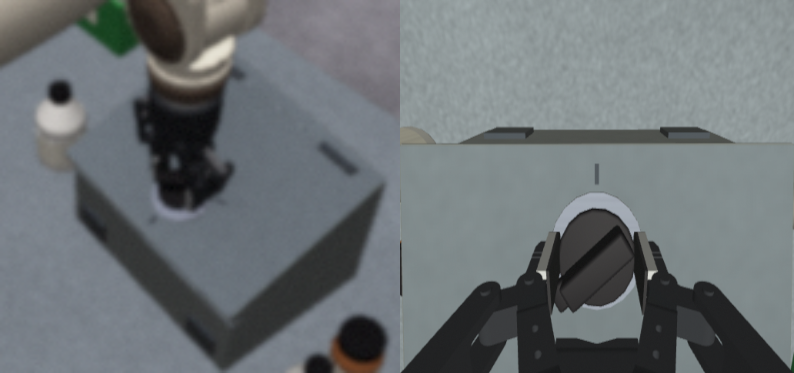

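```bash
cat > lid.py <<'E'
from h import *
import sys
yaw=np.radians(-6.57)
X=np.array([np.cos(yaw),np.sin(yaw),0]);Y=np.array([-np.sin(yaw),np.cos(yaw),0])
H=np.array([.7178,-.0861,.2008])
f=dict(np.load(sys.argv[1])); P=cloud(f)-H; ok=f["z_map"]>0
x=P@X;y=P@Y;z=P[...,2]; r=np.hypot(x,z); th=np.degrees(np.arctan2(z,-x))+25
m=ok&(abs(y)<.135)&(r<.21)&(r>.06)&(abs(y)>.06)&(x<0)
h,e=np.histogram(th[m],bins=np.arange(-10,80,1)); i=h.argmax(); k=m&(abs(th-(e[i]+.5))<3)
print("lid angle deg ~",np.median(th[k]),k.sum(),"of",m.sum())
E
python3 lid.py pics/wrist11.npz; python3 lid.py pics/wrist13.npz; python3 lid.py pics/side13.npz; python3 lid.py pics/side9.npz
```

```text
lid angle deg ~ 0.42382668551348246 38643 of 43288
lid angle deg ~ 8.223016439933325 44559 of 45526
lid angle deg ~ 7.495868398616139 1743 of 1844
lid angle deg ~ -0.26114064433862794 1973 of 2010
```

Lid is rising (~8°), so the bolt is withdrawn. Continue the arc.

```bash
python3 -m crank '[[0,-0.06,-0.39,0,4.6],[0,-0.12,-0.78,0,4.6],[0,-0.21,-1.57,0,4.6],[0,-0.25,-2.36,0,4.6],[0,-0.25,-3.15,0,4.6],[0,-0.21,-3.93,0,4.6],[0,-0.12,-4.72,0,4.6],[0,0,-5.5,0,4.6],[0,0,-5.5,0,4.6]]'; python3 st.py 14 side wrist; python3 lid.py pics/wrist14.npz; python3 lid.py pics/side14.npz
```

```text
t: 12.13
tcp_pos: [0.5648, -0.0676, 0.228]
tool_rot: [-0.0, 0.747, 0.664, -0.0]
ft_force: [2.9, -0.9, -0.8]
opening: 0.557
t 12.1333 q [-0.119  0.13   0.201  1.643  0.    -0.002] tcp [ 0.5648 -0.0676  0.228 ] F [ 2.9 -0.9 -0.8] op 47.6
toolx az 83.26278346576478 z [-0.001  0.    -1.   ] axes x [0.117 0.993] y [ 0.993 -0.117]
grip in tool cm [-0.09  0.51  6.25]
lid angle deg ~ 27.61044342349616 43263 of 44159
lid angle deg ~ 26.755905924420134 1656 of 1863
```

View pics/wrist14.png

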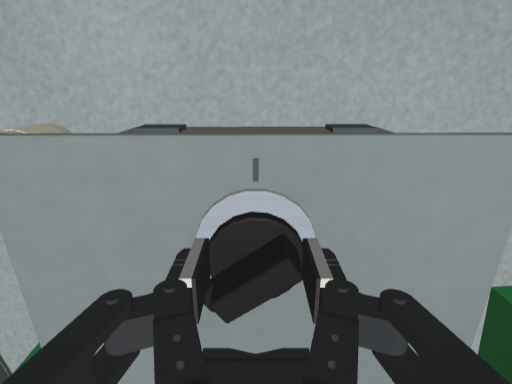

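```bash
python3 -m crank '[[0,0,0,0,6.5],[0,0,0,0,6.5],[0,0.1,0,0,6.5],[0,0.2,0.5,0,6.5],[0,0.2,0.9,0,6.3],[0,0.2,0.9,0,4.6],[0,0.2,0.9,0,4.6],[0,0.2,0.9,0,4.6],[0,0.2,0.9,0,4.6]]'; python3 st.py 15 side wrist; python3 lid.py pics/wrist15.npz; python3 lid.py pics/side15.npz
```

```text
t: 12.98
tcp_pos: [0.5663, -0.0679, 0.2185]
tool_rot: [-0.001, 0.747, 0.664, -0.001]
ft_force: [-0.5, 0.5, -6.6]
opening: 0.578
t 12.9833 q [-0.119  0.131  0.184  1.625 -0.    -0.002] tcp [ 0.5663 -0.0679  0.2185] F [-0.5  0.5 -6.6] op 49.4
toolx az 83.25169631430977 z [-0.002  0.    -1.   ] axes x [0.118 0.993] y [ 0.993 -0.118]
grip in tool cm [-0.08  0.36  5.3 ]
lid angle deg ~ 27.42812216931346 45686 of 46666
lid angle deg ~ 26.605471023615436 1641 of 1856
```

View pics/wrist15.png

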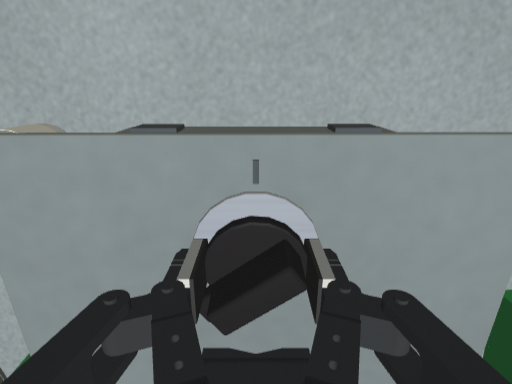

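```bash
python3 -m crank '[[0,0.06,-0.39,0,4.6],[0,0.12,-0.78,0,4.6],[0,0.29,-1.55,0,4.6],[0,0.49,-2.31,0,4.6],[0,0.73,-3.06,0,4.6],[0,1.02,-3.8,0,4.6],[0,1.02,-3.8,0,4.6]]'; python3 st.py 16 side wrist; python3 lid.py pics/wrist16.npz; python3 lid.py pics/side16.npz
```

```text
t: 13.67
tcp_pos: [0.5782, -0.0693, 0.2592]
tool_rot: [0.001, 0.747, 0.664, 0.001]
ft_force: [3.1, -0.4, -1.9]
opening: 0.571
t 13.6667 q [-0.119  0.172  0.309  1.704  0.    -0.002] tcp [ 0.5782 -0.0693  0.2592] F [ 3.1 -0.4 -1.9] op 48.8
toolx az 83.25336528940075 z [ 0.003 -0.    -1.   ] axes x [0.117 0.993] y [ 0.993 -0.117]
grip in tool cm [-0.08 -0.88  9.37]
lid angle deg ~ 42.719131523441206 39908 of 40925
lid angle deg ~ 41.93271226632861 1407 of 1925
```

View pics/wrist16.png

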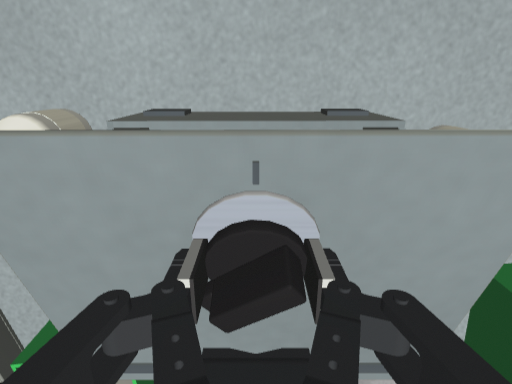

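Lid at ~42°. Continue to about 57°.

```bash
python3 -m crank '[[0,0.16,-0.36,0,4.6],[0,0.32,-0.72,0,4.6],[0,0.68,-1.42,0,4.6],[0,1.07,-2.1,0,4.6],[0,1.5,-2.77,0,4.6],[0,1.97,-3.4,0,4.6],[0,1.97,-3.4,0,4.6]]'; python3 st.py 17 side wrist; python3 lid.py pics/wrist17.npz; python3 lid.py pics/side17.npz
```

```text
t: 14.35
tcp_pos: [0.5967, -0.0715, 0.2914]
tool_rot: [-0.0, 0.748, 0.664, -0.0]
ft_force: [3.0, -0.0, -4.5]
opening: 0.571
t 14.35 q [-1.190e-01  2.450e-01  4.590e-01  1.785e+00  0.000e+00 -1.000e-03] tcp [ 0.5967 -0.0715  0.2914] F [ 3.  -0.  -4.5] op 48.8
toolx az 83.24990114181705 z [-0.001  0.    -1.   ] axes x [0.118 0.993] y [ 0.993 -0.118]
grip in tool cm [-0.08 -2.71 12.6 ]
lid angle deg ~ 55.68033731045122 33863 of 34616
lid angle deg ~ 54.85699134449305 1024 of 2092
```

View pics/wrist17.png

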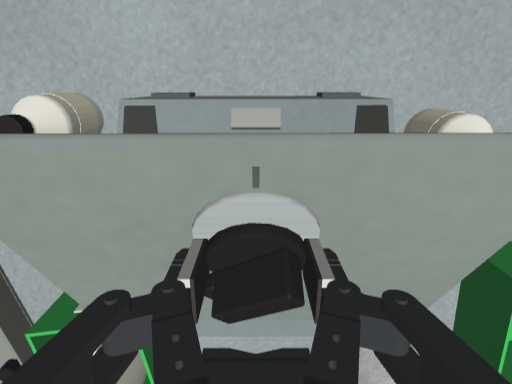

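```bash
python3 -m crank '[[0,0,0,0,5.5],[0,0,0,0,7],[0,0,0,0,7],[0,0.2,-0.7,0,7],[0,0.7,-2,0,7],[0,1.2,-4,0,7],[0,1.5,-6.5,0,7],[0,1.5,-9,0,7],[0,1.5,-10,0,7],[0,1.5,-10,0,7]]'; python3 st.py 18 side wrist scene; python3 lid.py pics/wrist18.npz; python3 lid.py pics/side18.npz;python3 -c "
import cv2,numpy as np
a=cv2.imread('pics/side18.png')[100:280,210:410];b=cv2.imread('pics/wrist18.png')
cv2.imwrite('pics/c18.png',np.hstack([cv2.resize(a,(400,360)),cv2.resize(b,(400,360))]))"
```

```text
t: 15.28
tcp_pos: [0.6112, -0.0732, 0.3945]
tool_rot: [0.002, 0.748, 0.664, 0.002]
ft_force: [-0.9, 0.4, 0.4]
opening: 0.824
t 15.2833 q [-1.190e-01  4.170e-01  8.970e-01  2.046e+00 -0.000e+00 -1.000e-03] tcp [ 0.6112 -0.0732  0.3945] F [-0.9  0.4  0.4] op 70.4
toolx az 83.2500330187711 z [ 0.005 -0.001 -1.   ] axes x [0.118 0.993] y [ 0.993 -0.118]
grip in tool cm [-0.08 -4.28 22.88]
lid angle deg ~ 55.663507436492516 21720 of 21754
lid angle deg ~ 54.81569453029566 1109 of 2146
```

View pics/c18.png

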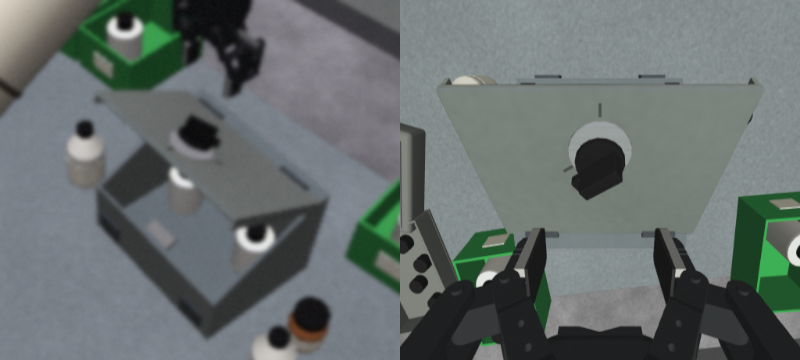

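View pics/scene18.png

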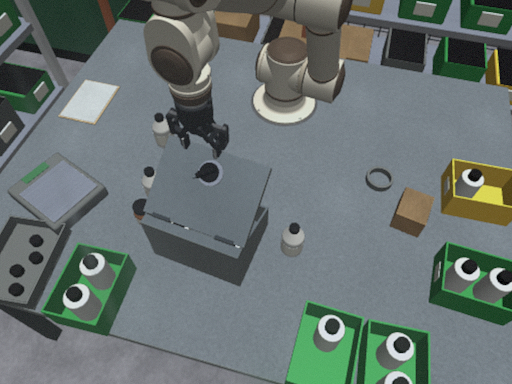

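```bash
python3 - <<'E'
from h import *
yaw=np.radians(-6.57); a=np.radians(25-55.2)
X=np.array([np.cos(yaw),np.sin(yaw),0]);Y=np.array([-np.sin(yaw),np.cos(yaw),0])
N=np.array([0,0,1])*np.cos(a)-X*np.sin(a); XL=np.cross(Y,N)
kb=np.array([.7178,-.0861,.2008])-.15*XL
f=dict(np.load("pics/wrist18.npz")); r=cloud(f)-kb; u=r@-XL; v=r@np.cross(N,-XL); D=r@N
t=(f["z_map"]>0)&(D>.037)&(D<.052)&(np.hypot(u,v)<.035)
w=np.stack([u[t],v[t]],1);print(t.sum(),w.mean(0));w-=w.mean(0);V=np.linalg.svd(w,full_matrices=False)[2][0];print(np.degrees(np.arctan2(V[1],V[0]))%180)
E
python3 -m crank '[[0,0,0,0,7],[0,0,0,0,7]]' ; python3 -c "
from plant import arm;print(arm.job_done())"
```

```text
1032 [ 0.00538234 -0.00232282]
124.85114894210936
t: 15.6
tcp_pos: [0.611, -0.0732, 0.3904]
tool_rot: [-0.001, 0.748, 0.664, -0.0]
ft_force: [-0.6, 0.5, -0.2]
opening: 0.82
the job is handed in; nothing more can be done
None
```

The box is unlocked and open, the lid stands by itself at about 55°, and the job is handed in at about 15.6 s of the 48 s allowed.

- **Unlocking:** I pinched the knob's bar, pressed it in until it bottomed, and turned it anticlockwise past the safety stop with it held in. I then eased the press and turned it on to the end stop.
- **Lifting:** I gripped the knob's disc across the slope and raised the lid along its arc. I let go and took a fresh grip once, at about 27°, because the pads were slipping towards the disc's upper edge; the lid held there. I then let go and moved the hand up and clear.

What the last checks showed:
- **Lid angle:** 55.7° from the wrist camera and 54.8° from the side camera, the same within 0.05° before and after letting go.
- **Knob angle:** about 125° (2.18 rad), past the 1.95 rad at which the bolt clears. The end stop was felt as a wrist moment of about 1.2 Nm.
- **Touching:** the hand reads about 1 N or less, so it is in contact with nothing.
- **Surroundings:** the bottles, jar, carton and tape look unmoved in the pictures; I checked these by eye and did not measure them.

The highest force at any check was about 44 N at the wrist, with the fingers pressing on the knob around 1.3 rad. I only read forces at the end of each move, so a brief higher peak in between could have gone unseen. The knob position measured from the different cameras disagreed by 2 to 3 mm, which the finger gap allowed for.

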